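# Tighten the clamp nut at the bottom of a consolidation cell

## Task

Take the red-gripped box spanner out of its pot, lower it down the cell's deep bore and feel its socket fully onto the clamp nut at the bottom, then turn the nut clockwise until it comes up firm, without pressing hard or overtightening it. Then lift the spanner out and stand it back upright in the pot it came from, let go of it, and leave everything else on the table undisturbed.

Things in the scene. Friction and masses are not known exactly. Their poses are not given: they have to be found in the camera images.
- key: loose box spanner, red grip, 195 mm tall, 0.4 kg, upright in a pot of the stand. Origin: centre of its underside, z up the shank. Hexagonal tube socket at the foot: 30 mm high, 47 mm over its outer corners, 33 mm across inner flats (facing its own x and every 60 deg), open 22 mm deep. Round shank 20 mm. Flat grip plate on top: 54 mm along own x, 16 mm thick along y, 148 to 195 mm up
- key_grip (a point): middle of the red grip plate, 172 mm above the spanner's underside; axes as the spanner's. The spanner's mass varies by some 15 percent
- housing: fixed round aluminium cell with a blue band, 92 mm across, 120 mm high, on a flange 150 mm across, 12 mm high; origin at the centre of its underside. A vertical bore runs down its axis: 49 mm across, with a lead-in cone widening to 59 mm over the top 8 mm. Its yaw says nothing of how the nut lies
- bore_mouth (a point): centre of the bore's mouth, on the cell's top face (120 mm above its underside)
- nut_top (a point): centre of the top face of the steel hexagon nut in the bore, 84 mm below the mouth: 30 mm across flats, 16 mm high, a stud stands 8 mm proud. How its flats lie varies and is not reported (axes: the cell's); the socket drops over it only within about 8 deg of a match, every 60 deg of turn, else it sits on top. Fully seated, the spanner's underside is 16 mm below this point
- clamp (a joint): turn of the clamp nut in rad, growing clockwise seen from above; it turns with about 0.3 N m of friction and comes up against a solid stop (tight) at 1.5. It starts 0.45 to 0.9 rad short of that. It stays where it is left
- thread (a joint): overtightening, rad: 0 while the thread is sound; it yields clockwise when the nut is forced against its stop with more than about 1 N m
- stand: fixed steel stand: plate 90 x 230 x 6 mm with two round pots, centres 70 mm to either side along its own y (which points nearly towards the robot), each 58 mm across inside, 70 mm outside, rim 45 mm above the table; a spanner stands on the plate, 6 mm above the table. Which spanner is in which pot varies. Origin at the centre of the underside
- smallkey: bystander: the other box spanner, same shape, blue grip, 28 mm across its slimmer hexagonal socket; origin at the centre of its underside
- ring_a: bystander: loose steel cutting ring, 66 mm across, 20 mm high; origin under its centre
- ring_b: bystander: loose steel cutting ring, 66 mm across, 20 mm high; origin under its centre
- jar: bystander: loose amber jar with white cap, 64 mm across, 75 mm high; origin under its centre
- knife: bystander: orange trimming knife lying flat, about 145 mm long; origin near the middle of its underside
- sample: bystander: brown clay sample cylinder, 62 mm across, 40 mm high; origin under its centre
- brush: bystander: small brush lying flat by the table's right side; origin at the middle of its underside
Mind the look-alikes: they are no part of the job. What is shaped like the key but orange is not meant.

How it is judged:
By the outcome, as a careful person would: the job done as asked, in the order asked, and still so for the second after the job is handed in, with the robot touching nothing.
It also fails if it takes over 67 s, if anything falls off the work surface, if the arm or the gripper's body presses on something with over 40 N, if the wrist force passes 120 N, or if a joint passes its speed limit or range.

## Robot

A 6-joint arm with a two-finger parallel gripper is mounted at the origin on the work surface. World frame = base frame: x ahead of the robot, y to its left, z up, the work surface at z = 0. Lengths are in mm, angles in rad, forces in N, time in s.
With the tool pointing down it reaches from about 425 to 950 mm from the base axis. Payload 3.5 kg.
Tool frame: the origin (TCP) lies midway between the tips of the shut fingers; the grasp point (between the pads) lies 19 mm behind it; z points along the fingers, y is the line along which they close (so a half turn about z gives the same grasp; the last joint's range is limited). The gripper opens to 85 mm and grips with 20 to 120 N. Pads are 22 mm wide; open, the fingers measure 114 mm over their backs; the gripper's body (76 mm by 85 mm) begins 54 mm behind the grasp point. The pads swing forward as they close: fully open they stand 13 mm farther back than shut.
Start: joints at [-1.482, 0.286, 1.577, -0, 1.279, -0.15], TCP at [159.687, -655.825, 231.325] pointing down, gripper open.
Joint ranges: [-2.77, 2.77], [-0.9, 2.22], [0.21, 2.48], [-1.53, 4.67], [0.24, 2.81], [-2.84, 2.84]. Speed limits (rad/s): [2.79, 2.79, 3.14, 3.14, 3.14, 3.14].

## Interface

Orientations are given as a rotation vector (axis times angle).
In Python, from cell import r, vision gives the robot as it stands.
- The arm moves only by the tool apply_moves, never from a script. Its argument "deltas" is a list of rows, each a list of 5 numbers: the opening, from -1 (shut) to 1 (fully open), then the shift along the world's x, y, z in units of 40 mm (1.0 is 40 mm), then the turn about the world's z in units of 5 degrees (1.0 is 5 degrees). In form: [[claw, tx, ty, tz, roll], ...]. A call has 1 to 10 rows; each row shifts and turns the commanded pose from where the row before left it; what a row does not reach is not made up. A row lasts 1/8 s, in which the tool goes at most 62.5 mm and 10.7 degrees, less where a joint would pass 70% of its speed; a pose out of reach is approached as far as the arm can. A call is refused whole if a number of a shift passes 1 or a number of a turn 1, either way. A call with a gripper value outside its range is refused whole. The fingers move at their own pace and stop on an object; "grip_force" is the grip in N (left out, the last holds). Time passes only in rows, so rows that do not move let the fingers close. It gives the time, the measured TCP pose, the force, the opening and the grip force at its end, in the units of the state.
- r.observe(): the state, without advancing time (a new reading comes with each control period).
- vision.get_image(name): name is "scene" or "top" or "wrist"; returns the picture (420x560x3 uint8, blue, green, red); there is no depth.
- vision.camera_info(name): a dict with "fov_y" (degrees; the focal length in pixels is half the picture's height over the tangent of half this angle, whatever the lens; pixels are square), "cx", "cy" (the principal point, pixels), "extrinsics" (4x4, takes a point from camera to world coordinates). Camera axes: x right, y down, z forward; pixel columns grow to the right and rows downward; lengths in mm; the calibration is good to about 2 mm. A picture is of the moment at which its call begins: read the wrist's pose just before it. camera_info takes no time and is no camera call; for the wrist camera it gives the pose at the moment of the call.
- r.finish_job(): hands the job in; it is judged then, once.
The state is a dict: "time": time; "qpos": joint angles; "joint_vel": joint speeds; "tau": joint torques, N m; "tcp_pos": TCP position; "eef_rot": TCP orientation; "contact_force": force on the tool from outside, world axes, zero at the start; "wrist_torque": the same for the moment, N m; "opening": finger opening in mm; "gripper_force": force on a finger pad.
Only numpy, scipy, OpenCV 4.12 (cv2) and the standard library are available. Lean on these libraries where they do the work, as an engineer would, in place of code of your own. Each camera call takes 0.05 s, during which the arm holds its last target. There are 200 camera calls.

## Working session

There is one attempt and no reset: what is moved stays moved. The work goes in short steps, Python scripts to look and compute and a tool call to move; the robot and the scene stay as the last step left them, time stands still between calls to the robot, and variables do not carry over. Pictures are saved under pics/ and viewed, at most 10 in all, crops included, and the job is handed in when it is done.

Besides the shell and the picture viewer there is one more tool, called by a JSON object that holds its "op" and its "data", one argument or row to a line. apply_moves: Moves the arm, as the interface text tells. Its arguments: {"type":"object","properties":{"deltas":{"type":"array"},"grip_force":{"type":"number"}},"required":["deltas"]}

```bash
mkdir -p pics; ls; python3 - <<'E'
from cell import r,vision
import cv2,numpy as np
o=r.observe();print(o)
for n in("top","scene"):
    i=vision.camera_info(n);print(n,i['fov_y'],i['cx'],i['cy'],np.round(i['extrinsics'],3).tolist())
    cv2.imwrite(f"pics/{n}0.png",vision.get_image(n))
E
```

```text
pics
{'time': 0.0, 'qpos': array([-1.48196032e+00,  2.87204376e-01,  1.57821220e+00,  1.99396033e-05,
        1.27860966e+00, -1.50002955e-01]), 'joint_vel': array([ 1.93246633e-03, -1.61320297e-03, -1.70451120e-04, -2.11984563e-03,
       -6.08304346e-05,  1.34369773e-03]), 'tau': array([ 2.09950235e-04, -4.05977511e+01, -2.92627501e+01, -1.19745664e-04,
        5.79454936e-03, -7.16196553e-06]), 'tcp_pos': array([ 159.65893263, -655.1522056 ,  229.90232185]), 'eef_rot': array([-3.11680465e+00, -3.73977583e-01, -1.46747067e-04]), 'contact_force': array([-0.44714739,  0.07597344,  0.5888825 ]), 'wrist_torque': array([ 0.0765047 , -0.01893139, -0.02122681]), 'gripper_force': 0.0, 'opening': 85.35349783192493}
top 44.08011955765383 278.3646183080984 204.75316284425526 [[-0.025, -0.995, 0.1, 417.49], [-0.999, 0.027, 0.017, -44.217], [-0.02, -0.099, -0.995, 1565.859], [0.0, 0.0, 0.0, 1.0]]
scene 46.818332582059995 278.85491500452787 222.33114456507457 [[-0.423, 0.555, -0.716, 1341.706], [0.906, 0.24, -0.35, 347.955], [-0.023, -0.797, -0.604, 802.614], [0.0, 0.0, 0.0, 1.0]]
```

View pics/top0.png

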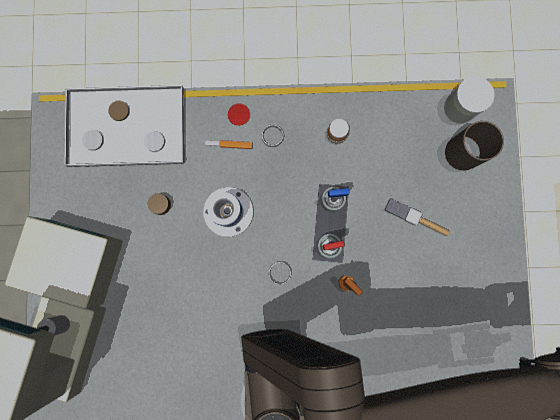

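View pics/scene0.png

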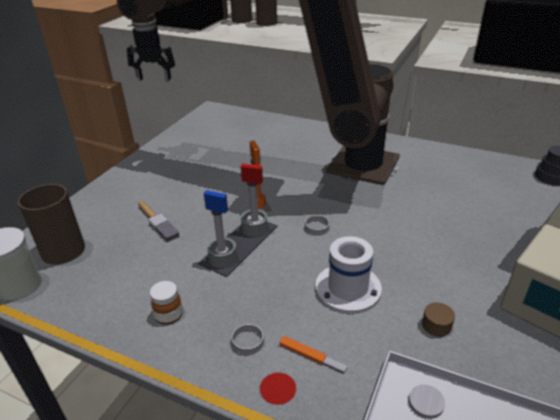

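The top view shows the red key at about (330,245), with the orange look-alike at (350,285) and the blue key at (337,193). The cell is at (228,211).

```bash
cat > h.py <<'E'
import cv2,numpy as np
from cell import r,vision
def K(i):
    f=210/np.tan(np.radians(i['fov_y']/2)); return f
def plane(i,uv,z):
    uv=np.atleast_2d(uv).astype(float);f=K(i);E=np.array(i['extrinsics'])
    d=np.c_[(uv[:,0]-i['cx'])/f,(uv[:,1]-i['cy'])/f,np.ones(len(uv))]@E[:3,:3].T
    o=E[:3,3]; return o+d*((z-o[2])/d[:,2])[:,None]
def proj(i,P):
    E=np.array(i['extrinsics']);p=(np.atleast_2d(P)-E[:3,3])@E[:3,:3];f=K(i)
    return np.c_[p[:,0]/p[:,2]*f+i['cx'],p[:,1]/p[:,2]*f+i['cy']]
def red(im,lo=0):
    h=cv2.cvtColor(im,cv2.COLOR_BGR2HSV)
    return (((h[...,0]<5)|(h[...,0]>174))&(h[...,1]>140)&(h[...,2]>max(60,lo))).astype(np.uint8)*255
def blobs(m,mn=15):
    cs,_=cv2.findContours(m,cv2.RETR_EXTERNAL,cv2.CHAIN_APPROX_NONE)
    return [c for c in cs if cv2.contourArea(c)>mn]
E
python3 - <<'E'
from h import *
for n in("top","scene"):
    im=cv2.imread(f"pics/{n}0.png");i=vision.camera_info(n)
    for c in blobs(red(im)):
        q=cv2.minAreaRect(c);print(n,q)
        if n=="top":
            b=cv2.boxPoints(q);w=plane(i,b,201);print(w.round(),plane(i,[q[0]],201))
im=cv2.imread("pics/top0.png");i=vision.camera_info("top")
g=im.min(2);x0,y0=190,175
m=((g>175)*255).astype(np.uint8)[y0:y0+75,x0:x0+75]
m=cv2.morphologyEx(m,cv2.MORPH_CLOSE,np.ones((5,5)))
for c in blobs(m,200):
    e=cv2.fitEllipse(cv2.convexHull(c));ctr=np.array(e[0])+[x0,y0];print(e,ctr,plane(i,[ctr],12))
cv2.imwrite("pics/crop.png",cv2.resize(np.hstack([im[175:250,190:265],im[225:300,300:375]]),None,fx=5,fy=5,interpolation=cv2.INTER_CUBIC))
E
```

```text
top ((333.2235412597656, 245.00588989257812), (5.965588092803955, 20.825326919555664), 77.47119140625)
[[ 447. -134.  201.]
 [ 458. -187.  201.]
 [ 442. -190.  201.]
 [ 432. -137.  201.]] [[ 444.68545163 -161.9340209   201.        ]]
top ((238.5, 114.0), (20.0, 21.0), 90.0)
[[832. 108. 201.]
 [830.  51. 201.]
 [775.  53. 201.]
 [777. 109. 201.]] [[803.22638435  80.31391444 201.        ]]
scene ((277.5, 388.0), (30.0, 35.0), 90.0)
scene ((251.0, 173.5), (19.0, 20.0), 90.0)
((37.71510696411133, 36.330440521240234), (48.468017578125, 49.156612396240234), 42.476200103759766) [227.71510696 211.33044052] [[557.70491942 135.3541676   12.        ]]
```

View pics/crop.png

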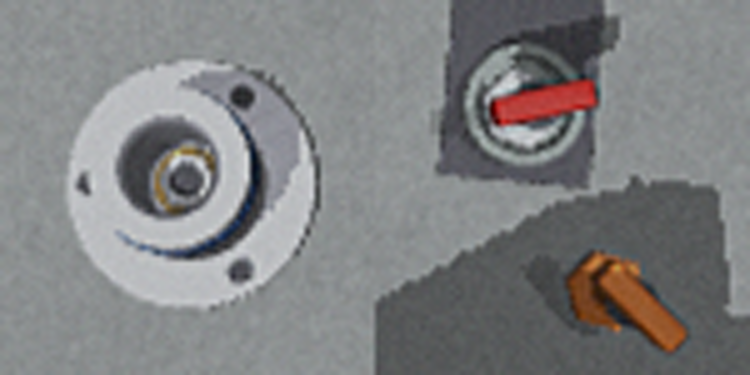

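The crop shows the cell's bore with the nut inside, and the red plate lying almost along world y. I'll raise the arm and move it over the key for a wrist look.

{"op": "apply_moves", "data": {
  "deltas": [
    [0.4, 0.3, 0.6, 0.4, 0.9],
    [0.4, 0.3, 0.6, 0.4, 0.9],
    [0.4, 0.3, 0.6, 0.4, 0.9],
    [0.4, 0.3, 0.6, 0.4, 0.9],
    [0.4, 0.3, 0.6, 0.4, 0.9],
    [0.4, 0.3, 0.6, 0.4, 0.9],
    [0.4, 0.4, 0.6, 0.4, 0.9],
    [0.4, 0.4, 0.6, 0.4, 0.9],
    [0.4, 0.4, 0.6, 0.4, 0.9],
    [0.4, 0.4, 0.6, 0.4, 0.9]
  ]
}}

```text
time: 1.35
tcp_pos: [296.0, -414.8, 391.2]
eef_rot: [-2.736, -1.542, -0.0]
contact_force: [-0.4, 0.8, 0.2]
opening: 59.5
gripper_force: 0.0
```

{"op": "apply_moves", "data": {
  "deltas": [
    [0.4, 0.4, 0.6, 0, 0.9],
    [0.4, 0.4, 0.6, 0, 0.9],
    [0.4, 0.4, 0.6, 0, 0.9],
    [0.4, 0.4, 0.6, 0, 0.9],
    [0.4, 0.4, 0.6, 0, 0.9],
    [0.4, 0.4, 0.6, 0, 0.9],
    [0.4, 0.4, 0.7, 0, 0.9],
    [0.4, 0.4, 0.7, 0, 0.9],
    [0.4, 0.4, 0.7, 0, 0.9],
    [0.4, 0, 0, 0, 0.6]
  ]
}}

```text
time: 2.6
tcp_pos: [440.2, -186.0, 390.8]
eef_rot: [-1.966, -2.449, -0.001]
contact_force: [0.4, -0.6, 0.4]
opening: 60.1
gripper_force: 0.0
```

```bash
python3 - <<'E'
from h import *
o=r.observe();print(o['time'],o['tcp_pos'],o['eef_rot'],o['qpos'])
i=vision.camera_info("wrist");E=np.array(i['extrinsics']);print(i['fov_y'],i['cx'],i['cy'],E.round(3).tolist())
im=vision.get_image("wrist");cv2.imwrite("pics/w1.png",im)
for c in blobs(red(im),40):
    q=cv2.minAreaRect(c);print(q,plane(i,cv2.boxPoints(q),201).round(1).tolist(),plane(i,[q[0]],201))
E
```

```text
2.6 [ 440.21562562 -185.98656993  390.82595213] [-1.96634385e+00 -2.44885655e+00 -5.72178768e-04] [-6.12706706e-01 -2.38638057e-01  1.82694285e+00  4.26626513e-04
  1.55424913e+00 -8.30418901e-01]
71.13688662898535 278.0490732365352 209.04398889390097 [[0.977, 0.204, 0.067, 421.803], [0.215, -0.925, -0.313, -105.296], [-0.002, 0.321, -0.947, 534.028], [0.0, 0.0, 0.0, 1.0]]
((287.19866943359375, 163.13699340820312), (13.065116882324219, 48.078147888183594), 2.12109637260437) [[441.6, -188.4, 201.0], [431.6, -134.5, 201.0], [445.9, -131.9, 201.0], [456.6, -185.7, 201.0]] [[ 443.78787969 -159.44410323  201.        ]]
((554.5, 43.0), (36.0, 9.0), 90.0) [[666.2, 29.5, 201.0], [674.8, 31.4, 201.0], [691.3, 2.2, 201.0], [682.3, 0.3, 201.0]] [[678.52835813  16.10834665 201.        ]]
```

View pics/w1.png

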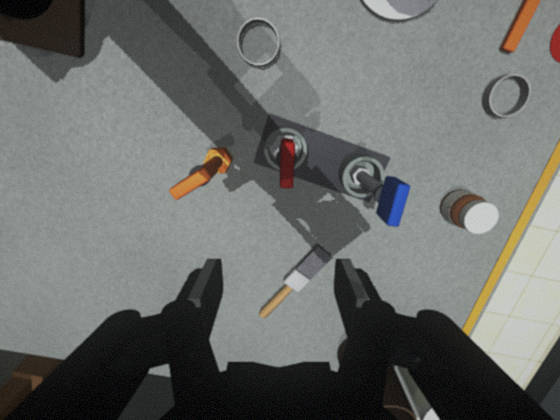

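The wrist view shows the red plate at about (287,163), and the plane fit puts it at (444,-160) with its thin axis at about 10.8°. Next I'll look straight down the bore to read how the nut lies.

{"op": "apply_moves", "data": {
  "deltas": [
    [0.4, 0.4, 0.7, 0, 0],
    [0.4, 0.4, 0.7, 0, 0],
    [0.4, 0.4, 0.7, 0, 0],
    [0.4, 0.4, 0.7, 0, 0],
    [0.4, 0.4, 0.7, -0.6, 0],
    [0.4, 0.4, 0.7, -1, 0],
    [0.4, 0.4, 0.7, -1, 0],
    [0.4, 0.4, 0.7, -1, 0],
    [0.4, 0.2, 0.4, -1, 0],
    [0.4, 0, 0, -1, 0]
  ]
}}

```text
time: 3.9
tcp_pos: [575.7, 53.1, 165.5]
eef_rot: [-1.972, -2.445, 0.0]
contact_force: [0.8, -0.5, 0.5]
opening: 59.6
gripper_force: 0.0
```

{"op": "apply_moves", "data": {
  "deltas": [
    [0.4, 0, 0, 0, 0],
    [0.4, 0, 0, 0, 0]
  ]
}}

```text
time: 4.15
tcp_pos: [576.5, 51.8, 168.8]
eef_rot: [1.973, 2.443, 0.002]
contact_force: [0.9, 0.3, -0.5]
opening: 60.1
gripper_force: 0.0
```

```bash
python3 - <<'E'
from h import *
o=r.observe();print(o['time'],o['tcp_pos'],o['eef_rot'])
i=vision.camera_info("wrist");E=np.array(i['extrinsics']);print(E[:3,3])
im=vision.get_image("wrist");cv2.imwrite("pics/w2.png",im)
u,v=proj(i,[[558,135,36]])[0];print(u,v)
u,v=int(u),int(v);v=max(v,50)
cv2.imwrite("pics/w2c.png",cv2.resize(im[max(0,v-75):v+75,u-75:u+75],None,fx=4,fy=4,interpolation=cv2.INTER_CUBIC))
E
```

```text
4.15 [576.49619927  51.77583877 168.83271725] [1.97323399e+00 2.44250217e+00 1.66162562e-03]
[558.21222036 132.7227457  311.89658305]
278.2262495096391 106.42747879473461
```

View pics/w2c.png

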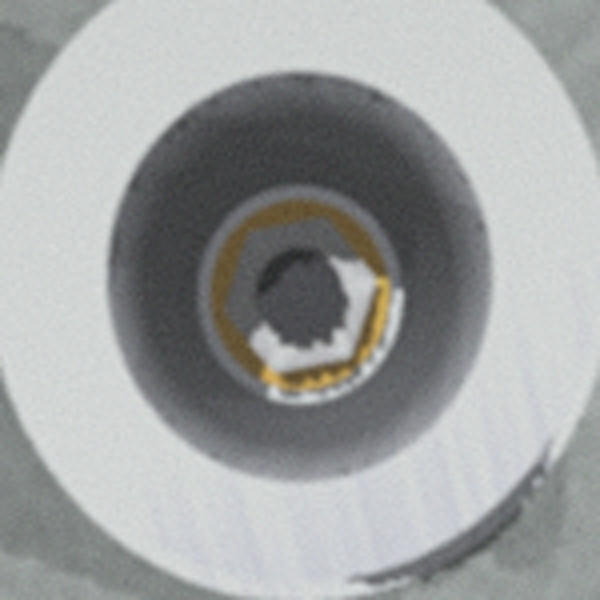

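The crop shows the nut as a clear hexagon on an orange washer, with corners near (240,225), (348,218), (388,285), (352,362) and (225,300). I'll fit its yaw and the bore centre from the pixels.

```bash
python3 - <<'E'
from h import *
i=vision.camera_info("wrist");im=cv2.imread("pics/w2.png")
z=np.array([[240,225],[348,218],[388,285],[352,362],[265,372],[225,300]])/4+[203,31]-.4
P=plane(i,z,36)[:,:2];c=P.mean(0);d=P-c;a=np.degrees(np.arctan2(d[:,1],d[:,0]));print(c,np.hypot(*d.T),a,a%60)
# orange boundary polar
h=cv2.cvtColor(im,cv2.COLOR_BGR2HSV);m=(h[...,0]>10)&(h[...,0]<30)&(h[...,1]>110)
def fit(c0):
    T=[];R=[]
    for t in np.arange(0,360,2):
        rr=np.arange(8,20,.15);q=np.c_[c0[0]+rr*np.cos(np.radians(t)),c0[1]+rr*np.sin(np.radians(t)),0*rr+36]
        uv=proj(i,q).round().astype(int);k=np.flatnonzero(m[uv[:,1],uv[:,0]])
        if len(k):T.append(t);R.append(rr[k[0]])
    return np.array(T),np.array(R)
from scipy.optimize import least_squares
T,R=fit(c)
x=np.c_[c[0]+R*np.cos(np.radians(T)),c[1]+R*np.sin(np.radians(T))]
def res(p):
    dx=x-p[:2];th=np.degrees(np.arctan2(dx[:,1],dx[:,0]));rr=np.hypot(*dx.T)
    u=(th-p[2]+30)%60-30  # p2: flat normal dir
    return rr*np.cos(np.radians(u))-p[3]
for s in(0,20,40):
    f=least_squares(res,[*c,s,15],loss='soft_l1',f_scale=.5);print(f.x,f.cost,len(T))
# mouth circle
g=cv2.GaussianBlur(im,(3,3),0).min(2)
mk=((g<150)*255).astype(np.uint8);mk[:]=np.where(np.hypot(*(np.indices(mk.shape)[::-1]-np.array([278,101])[:,None,None]))<62,mk,0)
cs=max(blobs(mk,500),key=cv2.contourArea);w=plane(i,cs[:,0],120)[:,:2].astype(np.float32);print(cv2.minEnclosingCircle(w),len(w))
e=cv2.fitEllipse(cs);print(e,plane(i,[e[0]],120))
E
```

```text
[558.51794683 136.73062012] [19.82250103 18.50134369 18.92413401 18.11933615 18.61870515 17.37158348] [ 145.96174516   70.14556032   18.14912802  -40.25365263 -105.43476452
 -164.17768985] [25.96174516 10.14556032 18.14912802 19.74634737 14.56523548 15.82231015]
[557.95585524 136.18391916  -6.79404851  16.09238964] 6.575037145873582 179
[557.95585524 136.18391916  -6.79404844  16.09238964] 6.575037145873587 179
[557.95483897 136.1865835   53.15140863  16.09232021] 6.576107815229829 179
((557.502685546875, 136.7378387451172), 29.334674835205078) 276
((277.02716064453125, 98.98052215576172), (94.09439086914062, 99.75676727294922), 2.7353811264038086) [[557.07161902 138.31288269 120.        ]]
```

{"op": "apply_moves", "data": {
  "deltas": [
    [0.4, 0, 0, 1, 0],
    [0.4, 0, 0, 1, 0],
    [0.4, -0.4, -0.6, 0.4, -0.3],
    [0.4, -0.5, -0.8, 0, 0],
    [0.4, -0.5, -0.8, 0, 0],
    [0.4, -0.5, -0.8, 0, 0],
    [0.4, -0.5, -0.8, 0, 0],
    [0.4, -0.5, -0.8, 0, 0],
    [0.4, -0.4, -0.7, 0, 0],
    [0.4, 0, 0, 0, 0]
  ]
}}

```text
time: 5.45
tcp_pos: [443.6, -161.8, 266.0]
eef_rot: [2.007, 2.411, 0.001]
contact_force: [-0.1, -0.1, -0.0]
opening: 59.8
gripper_force: 0.0
```

```bash
python3 - <<'E'
from h import *
o=r.observe();print(o['time'],o['tcp_pos'],o['eef_rot'])
i=vision.camera_info("wrist")
im=vision.get_image("wrist");cv2.imwrite("pics/w3.png",im)
for c in blobs(red(im),200):
    q=cv2.minAreaRect(c);print(q,plane(i,cv2.boxPoints(q),201).round(1).tolist(),plane(i,[q[0]],201))
print(proj(i,[[444,-160,201]]))
E
```

```text
5.45 [ 443.64338374 -161.7806147   266.04622118] [2.00673668e+00 2.41070994e+00 9.62066751e-04]
((280.0, 220.5), (65.0, 20.0), 90.0) [[432.0, -135.2, 201.0], [446.4, -132.6, 201.0], [456.6, -184.5, 201.0], [441.1, -187.3, 201.0]] [[ 443.86190924 -158.88911888  201.        ]]
[[279.91172518 221.87252515]]
```

View pics/w3.png

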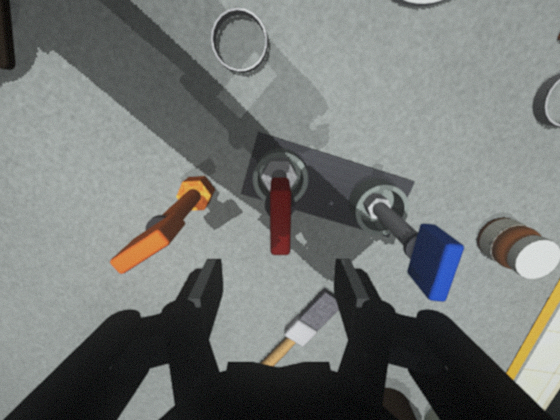

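The plate at (280,220) is centred between the fingers and lined up with them, so I'll descend and grip.

{"op": "apply_moves", "data": {
  "deltas": [
    [0.4, 0, 0.04, -0.7, 0],
    [0.4, 0, 0, -0.7, 0],
    [0.4, 0, 0, -0.5, 0],
    [0.4, 0, 0, -0.4, 0],
    [0.4, 0, 0, -0.4, 0],
    [0.4, 0, 0, 0, 0],
    [-1, 0, 0, 0, 0],
    [-1, 0, 0, 0, 0],
    [-1, 0, 0, 0, 0],
    [-1, 0, 0, 0, 0]
  ],
  "grip_force": 60
}}

```text
time: 6.75
tcp_pos: [444.3, -158.6, 156.3]
eef_rot: [2.004, 2.417, 0.001]
contact_force: [0.1, 0.7, 3.4]
opening: 15.2
gripper_force: 59.1
```

```bash
python3 -c "
from h import *
o=r.observe();print({k:np.round(o[k],2) for k in('time','tcp_pos','eef_rot','contact_force','wrist_torque','opening','gripper_force')})"
```

```text
{'time': np.float64(6.75), 'tcp_pos': array([ 444.33, -158.59,  156.27]), 'eef_rot': array([2.  , 2.42, 0.  ]), 'contact_force': array([0.06, 0.66, 3.41]), 'wrist_torque': array([-0.01, -0.01,  0.02]), 'opening': np.float64(15.24), 'gripper_force': np.float64(59.1)}
```

{"op": "apply_moves", "data": {
  "deltas": [
    [-1, 0, 0, 0.3, 0],
    [-1, 0, 0, 0.6, 0],
    [-1, 0, 0, 0.8, 0],
    [-1, 0, 0, 0.9, 0],
    [-1, 0, 0, 0.9, 0],
    [-1, 0.3, 0.6, 0.2, 0.2],
    [-1, 0.3, 0.8, 0, 0.4],
    [-1, 0.3, 0.8, 0, 0.4],
    [-1, 0.3, 0.8, 0, 0.4],
    [-1, 0.3, 0.8, 0, 0.3]
  ]
}}

```text
time: 8.0
tcp_pos: [503.2, -5.0, 302.6]
eef_rot: [-1.818, -2.56, 0.002]
contact_force: [0.5, 0.1, -3.2]
opening: 15.1
gripper_force: 59.0
```

{"op": "apply_moves", "data": {
  "deltas": [
    [-1, 0.3, 0.8, 0, 0.3],
    [-1, 0.3, 0.8, 0, 0],
    [-1, 0.3, 0.8, 0, 0],
    [-1, 0.3, 0.7, 0, 0],
    [-1, 0.1, 0.4, 0, 0],
    [-1, 0, 0, 0, 0],
    [-1, 0, 0, 0, 0]
  ]
}}

```text
time: 8.88
tcp_pos: [555.3, 132.9, 303.1]
eef_rot: [-1.787, -2.583, 0.002]
contact_force: [0.2, -0.6, -3.4]
opening: 15.4
gripper_force: 59.1
```

```bash
cat > s.py <<'E'
from h import *
o=r.observe();print({k:np.round(o[k],2).tolist() for k in('time','tcp_pos','contact_force','wrist_torque','opening','gripper_force')}); e=o['eef_rot'];print('yaw',(2*np.degrees(np.arctan2(e[1],e[0]))-90+180)%360-180,e)
E
python3 - <<'E'
from s import *
i=vision.camera_info("wrist")
im=vision.get_image("wrist");cv2.imwrite("pics/w4.png",im)
z=o['tcp_pos'][2]-150
print(proj(i,[[*o['tcp_pos'][:2],z],[557.6,136.6,120]]))
E
```

```text
{'time': 8.88, 'tcp_pos': [555.29, 132.95, 303.08], 'contact_force': [0.21, -0.65, -3.41], 'wrist_torque': [-0.02, 0.04, -0.04], 'opening': 15.38, 'gripper_force': 59.07}
yaw 20.65265224358052 [-1.78708095e+00 -2.58340804e+00  1.88186054e-03]
[[279.23514053 193.92042243]
 [282.22723722 183.79791352]]
```

View pics/w4.png

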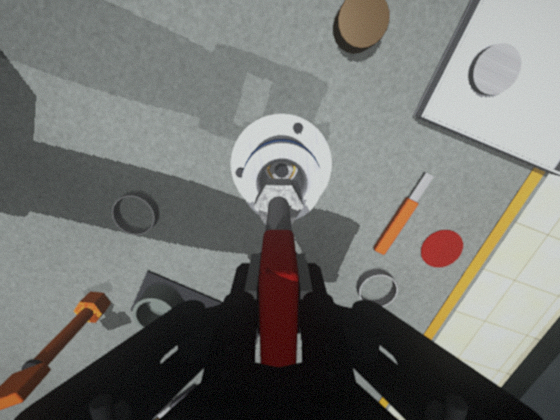

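The view shows the held socket's foot centred at column ~280, just below the bore. I'll check the offset along the plate from the row of the socket's near edge.

```bash
python3 - <<'E'
from s import *
i=vision.camera_info("wrist");im=cv2.imread("pics/w4.png")
E=np.array(i['extrinsics']);t=o['tcp_pos'];y=np.radians(20.65+90);d=np.array([np.cos(y),np.sin(y)])
for s in(20,-20):print(s,proj(i,[[*(t[:2]+s*d),t[2]-150]]))
cv2.imwrite("pics/c4.png",cv2.resize(im[140:230,230:330],None,fx=6,fy=6,interpolation=cv2.INTER_CUBIC))
E
```

```text
{'time': 8.93, 'tcp_pos': [555.38, 132.82, 303.24], 'contact_force': [-0.16, 0.26, -3.39], 'wrist_torque': [-0.01, 0.0, -0.02], 'opening': 15.3, 'gripper_force': 59.07}
yaw 20.626928555896143 [-1.78779656e+00 -2.58320294e+00  1.24594953e-03]
20 [[279.17593276 174.93074646]]
-20 [[279.17933179 212.14597816]]
```

View pics/c4.png

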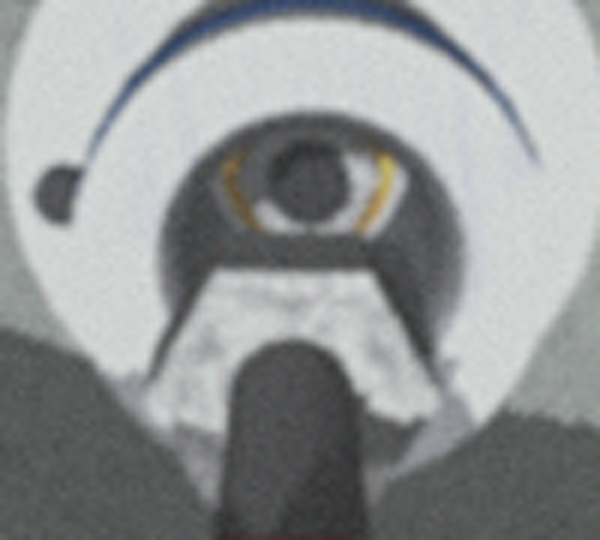

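In the crop, the socket's near face spans rows 236–268, which puts its bottom edge at image row ~179.3 and column 280. The mouth's far rim is at y=112 (row 158.7), with x from 160 to 465.

```bash
python3 - <<'E'
from s import *
i=vision.camera_info("wrist");im=cv2.imread("pics/w4.png")
t=o['tcp_pos'][:2];zt=o['tcp_pos'][2];y=np.radians(20.65+90);d=np.array([np.cos(y),np.sin(y)]);n=np.array([d[1],-d[0]])
def show(name,u,v,z):
    p=plane(i,[[u,v]],z)[0,:2];q=p-t;print(name,p,'along',q@d,'perp',q@n)
f=lambda x,y:(230+x/6-.4,140+y/6-.4)
show('sock bottom edge',*f(300,236),zt-150)
show('sock bot corner L',*f(235,236),zt-150);show('R',*f(365,236),zt-150)
show('sock top edge',*f(295,268),zt-120)
show('sock top corner L',*f(214,268),zt-120);show('R',*f(376,268),zt-120)
show('mouth far',*f(312,112),120);show('mouth L',*f(160,255),120);show('mouth R',*f(465,255),120)
for c in blobs(red(im),200):
    b=c[:,0];print(b.min(0),b.max(0))
E
```

```text
{'time': 8.93, 'tcp_pos': [555.38, 132.82, 303.24], 'contact_force': [-0.16, 0.26, -3.39], 'wrist_torque': [-0.01, 0.0, -0.02], 'opening': 15.3, 'gripper_force': 59.07}
yaw 20.626928555896143 [-1.78779656e+00 -2.58320294e+00  1.24594953e-03]
sock bottom edge [550.18678651 147.81542234] along 15.857295500304797 perp 0.4315662693881821
sock bot corner L [539.85723889 143.9324628 ] along 15.866609338485972 perp -10.603688241148575
R [560.51470452 151.69776929] along 15.847983131496882 perp 11.465079831927632
sock top edge [548.72716447 149.2658288 ] along 17.72926439798225 perp -0.4227801900789325
sock top corner L [537.10302991 144.89569467] along 17.73925049884898 perp -12.841253400750077
R [560.34900009 153.63509864] along 17.719280272094597 perp 11.993236984478504
mouth far [546.78939407 163.37357049] along 31.613984837270706 perp 2.739160343529999
mouth L [529.40425984 127.93060486] along 4.579167198304166 perp -26.028275060620313
mouth R [583.55673972 148.28841473] along 4.531705494170323 perp 31.824376109660435
[421 230] [462 266]
[259 230] [298 365]
```

{"op": "apply_moves", "data": {
  "deltas": [
    [-1, 0.02, 0.15, 0, 0],
    [-1, 0, 0, -0.4, 0],
    [-1, 0, 0, -0.3, 0],
    [-1, 0, 0, -0.1, 0],
    [-1, 0, 0, -0.1, 0],
    [-1, 0, 0, -0.1, 0],
    [-1, 0, 0, 0, 0]
  ]
}}

```text
time: 9.8
tcp_pos: [556.4, 139.8, 263.1]
eef_rot: [-1.786, -2.584, 0.0]
contact_force: [0.4, 0.2, -2.8]
opening: 15.4
gripper_force: 59.0
```

```bash
python3 - <<'E'
from s import *
i=vision.camera_info("wrist");im=vision.get_image("wrist")
u,v=proj(i,[[557.6,136.6,130]])[0];print(u,v);u,v=int(u),int(v)
cv2.imwrite("pics/c5.png",cv2.resize(im[max(v-60,0):v+50,u-60:u+60],None,fx=5,fy=5,interpolation=cv2.INTER_CUBIC))
E
```

```text
{'time': 9.8, 'tcp_pos': [556.41, 139.78, 263.13], 'contact_force': [0.38, 0.17, -2.75], 'wrist_torque': [0.05, 0.0, -0.03], 'opening': 15.41, 'gripper_force': 59.02}
yaw 20.681702541035065 [-1.78644917e+00 -2.58389457e+00  3.35821538e-04]
279.139389266094 201.9724306442065
```

View pics/c5.png

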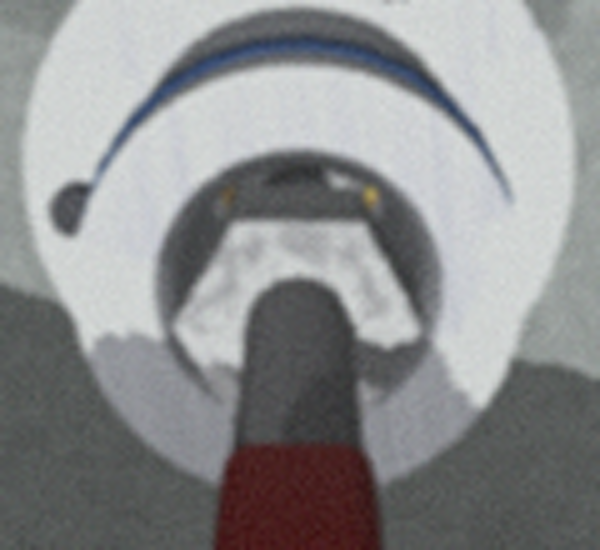

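The socket is inside the mouth and centred left to right: hex corners at 172 and 425, mouth from 158 to 440. No contact yet, so I'll lower it gently.

{"op": "apply_moves", "data": {
  "deltas": [
    [-1, 0, 0, -0.1, 0],
    [-1, 0, 0, -0.1, 0],
    [-1, 0, 0, -0.1, 0],
    [-1, 0, 0, 0, 0]
  ]
}}

```text
time: 10.35
tcp_pos: [556.2, 139.7, 250.6]
eef_rot: [-1.786, -2.583, 0.001]
contact_force: [0.7, -0.5, -3.4]
opening: 15.7
gripper_force: 59.0
```

{"op": "apply_moves", "data": {
  "deltas": [
    [-1, 0, 0, -0.2, 0],
    [-1, 0, 0, -0.2, 0],
    [-1, 0, 0, -0.2, 0],
    [-1, 0, 0, -0.2, 0],
    [-1, 0, 0, 0, 0]
  ]
}}

```text
time: 10.98
tcp_pos: [555.9, 139.7, 218.0]
eef_rot: [-1.786, -2.583, 0.002]
contact_force: [0.2, -0.1, -2.9]
opening: 15.4
gripper_force: 59.0
```

```bash
python3 s.py
```

```text
{'time': 10.98, 'tcp_pos': [555.85, 139.72, 218.03], 'contact_force': [0.23, -0.12, -2.93], 'wrist_torque': [-0.01, -0.02, -0.01], 'opening': 15.35, 'gripper_force': 59.04}
yaw 20.68028611012778 [-1.78561077e+00 -2.58261368e+00  2.25738301e-03]
```

{"op": "apply_moves", "data": {
  "deltas": [
    [-1, 0, 0, -0.2, 0],
    [-1, 0, 0, -0.2, 0],
    [-1, 0, 0, -0.2, 0],
    [-1, 0, 0, 0, 0]
  ]
}}

```text
time: 11.48
tcp_pos: [555.8, 139.7, 194.0]
eef_rot: [-1.786, -2.583, 0.002]
contact_force: [0.2, -0.4, -3.9]
opening: 15.2
gripper_force: 59.0
```

{"op": "apply_moves", "data": {
  "deltas": [
    [-1, 0, 0, -0.1, 0],
    [-1, 0, 0, -0.05, 0],
    [-1, 0, 0, -0.05, 0],
    [-1, 0, 0, 0, 0]
  ]
}}

```text
time: 11.98
tcp_pos: [556.4, 139.8, 187.2]
eef_rot: [-1.786, -2.584, 0.0]
contact_force: [-0.3, 0.6, -3.2]
opening: 15.3
gripper_force: 59.1
```

Still free. I'll go on in small steps onto the nut.

{"op": "apply_moves", "data": {
  "deltas": [
    [-1, 0, 0, -0.05, 0],
    [-1, 0, 0, -0.05, 0],
    [-1, 0, 0, 0, 0]
  ]
}}

```text
time: 12.35
tcp_pos: [556.3, 139.8, 183.0]
eef_rot: [-1.786, -2.584, 0.001]
contact_force: [-0.4, 0.4, -2.8]
opening: 15.4
gripper_force: 59.1
```

{"op": "apply_moves", "data": {
  "deltas": [
    [-1, 0, 0, -0.05, 0],
    [-1, 0, 0, -0.05, 0],
    [-1, 0, 0, 0, 0]
  ]
}}

```text
time: 12.72
tcp_pos: [556.3, 139.8, 179.0]
eef_rot: [-1.786, -2.584, 0.001]
contact_force: [0.3, 0.0, -4.0]
opening: 15.2
gripper_force: 59.1
```

The tool is about 7 mm below nut-top height with no force, so the socket is going over the nut.

{"op": "apply_moves", "data": {
  "deltas": [
    [-1, 0, 0, -0.05, 0],
    [-1, 0, 0, -0.05, 0],
    [-1, 0, 0, 0, 0]
  ]
}}

```text
time: 13.1
tcp_pos: [556.3, 139.8, 175.0]
eef_rot: [-1.786, -2.584, 0.001]
contact_force: [-0.2, 0.0, -3.3]
opening: 15.4
gripper_force: 59.1
```

{"op": "apply_moves", "data": {
  "deltas": [
    [-1, 0, 0, -0.05, 0],
    [-1, 0, 0, -0.05, 0],
    [-1, 0, 0, 0, 0]
  ]
}}

```text
time: 13.48
tcp_pos: [556.8, 139.8, 172.2]
eef_rot: [1.786, 2.584, 0.001]
contact_force: [-0.5, 0.5, 1.4]
opening: 15.2
gripper_force: 59.7
```

```bash
python3 s.py
```

```text
{'time': 13.48, 'tcp_pos': [556.79, 139.78, 172.2], 'contact_force': [-0.49, 0.53, 1.37], 'wrist_torque': [-0.04, 0.32, -0.04], 'opening': 15.18, 'gripper_force': 59.7}
yaw 20.683204368471337 [1.78625378e+00 2.58368435e+00 5.63647425e-04]
```

{"op": "apply_moves", "data": {
  "deltas": [
    [-1, 0, 0, -0.03, 0],
    [-1, 0, 0, 0, 0]
  ]
}}

```text
time: 13.72
tcp_pos: [557.1, 139.8, 172.1]
eef_rot: [1.786, 2.583, 0.001]
contact_force: [-2.6, -0.7, 5.3]
opening: 15.1
gripper_force: 60.5
```

{"op": "apply_moves", "data": {
  "deltas": [
    [-1, 0, 0, 0, -0.4],
    [-1, 0, 0, 0, -0.4],
    [-1, 0, 0, 0, 0]
  ]
}}

```text
time: 14.1
tcp_pos: [557.5, 139.9, 172.1]
eef_rot: [1.875, 2.518, 0.003]
contact_force: [-2.0, -0.4, 5.3]
opening: 15.5
gripper_force: 60.4
```

```bash
python3 s.py
```

```text
{'time': 14.1, 'tcp_pos': [557.52, 139.87, 172.13], 'contact_force': [-1.96, -0.38, 5.34], 'wrist_torque': [-0.03, 0.46, -0.03], 'opening': 15.51, 'gripper_force': 60.38}
yaw 16.659696089356032 [1.87487401 2.51807305 0.00288952]
```

{"op": "apply_moves", "data": {
  "deltas": [
    [-1, -0.03, 0, 0, -0.2],
    [-1, 0, 0, 0, 0],
    [-1, 0, 0, 0, 0]
  ]
}}

```text
time: 14.48
tcp_pos: [556.9, 139.8, 172.1]
eef_rot: [1.896, 2.501, 0.005]
contact_force: [0.1, -0.1, 5.7]
opening: 15.3
gripper_force: 60.4
```

```bash
python3 s.py
```

```text
{'time': 14.48, 'tcp_pos': [556.85, 139.84, 172.13], 'contact_force': [0.1, -0.14, 5.66], 'wrist_torque': [0.02, 0.12, 0.01], 'opening': 15.35, 'gripper_force': 60.39}
yaw 15.67842683613344 [1.89555932 2.50085945 0.00467852]
```

The key sits solidly at z=172 with about 9 N of light load and no side force. Now I'll turn clockwise.

{"op": "apply_moves", "data": {
  "deltas": [
    [-1, 0, 0, 0, -0.6],
    [-1, 0, 0, 0, -0.6],
    [-1, 0, 0, 0, -0.4],
    [-1, 0, 0, 0, 0]
  ]
}}

```text
time: 14.98
tcp_pos: [556.8, 139.9, 172.1]
eef_rot: [2.065, 2.364, 0.005]
contact_force: [-0.2, 0.9, 6.2]
opening: 15.3
gripper_force: 60.4
```

```bash
python3 s.py
```

```text
{'time': 14.98, 'tcp_pos': [556.77, 139.93, 172.12], 'contact_force': [-0.17, 0.86, 6.21], 'wrist_torque': [-0.02, 0.04, 0.19], 'opening': 15.33, 'gripper_force': 60.41}
yaw 7.7254359484550434 [2.06461506 2.36360622 0.00475179]
```

{"op": "apply_moves", "data": {
  "deltas": [
    [-1, 0, 0, 0, -0.6],
    [-1, 0, 0, 0, -0.6],
    [-1, 0, 0, 0, -0.6],
    [-1, 0, 0, 0, -0.4],
    [-1, 0, 0, 0, 0]
  ]
}}

```text
time: 15.6
tcp_pos: [557.1, 139.9, 172.1]
eef_rot: [2.281, 2.155, 0.007]
contact_force: [0.9, -0.2, 5.1]
opening: 15.5
gripper_force: 60.3
```

```bash
python3 s.py
```

```text
{'time': 15.6, 'tcp_pos': [557.11, 139.94, 172.12], 'contact_force': [0.93, -0.24, 5.09], 'wrist_torque': [0.06, -0.13, 0.13], 'opening': 15.46, 'gripper_force': 60.32}
yaw -3.273784587997909 [2.28137182 2.15460519 0.00655758]
```

{"op": "apply_moves", "data": {
  "deltas": [
    [-1, 0, 0, 0, -0.5],
    [-1, 0, 0, 0, -0.5],
    [-1, 0, 0, 0, -0.5],
    [-1, 0, 0, 0, -0.5]
  ]
}}

```text
time: 16.1
tcp_pos: [557.4, 139.9, 172.1]
eef_rot: [2.461, 1.946, 0.008]
contact_force: [1.8, 0.2, 4.2]
opening: 15.6
gripper_force: 60.2
```

```bash
python3 s.py
```

```text
{'time': 16.1, 'tcp_pos': [557.4, 139.92, 172.11], 'contact_force': [1.77, 0.15, 4.17], 'wrist_torque': [0.01, -0.3, 0.3], 'opening': 15.58, 'gripper_force': 60.23}
yaw -13.314550672253688 [2.46086979 1.94645917 0.00814051]
```

{"op": "apply_moves", "data": {
  "deltas": [
    [-1, 0, 0, 0, -0.3],
    [-1, 0, 0, 0, -0.3]
  ]
}}

```text
time: 16.35
tcp_pos: [557.5, 139.9, 172.2]
eef_rot: [2.511, 1.882, 0.009]
contact_force: [1.4, 0.1, 5.2]
opening: 15.3
gripper_force: 60.3
```

```bash
python3 s.py
```

```text
{'time': 16.35, 'tcp_pos': [557.48, 139.86, 172.15], 'contact_force': [1.43, 0.1, 5.16], 'wrist_torque': [0.02, -0.5, 0.31], 'opening': 15.3, 'gripper_force': 60.31}
yaw -16.30287957270741 [2.51081357 1.88164957 0.00855122]
```

{"op": "apply_moves", "data": {
  "deltas": [
    [-1, 0, 0, 0, -0.3],
    [-1, 0, 0, 0, -0.3]
  ]
}}

```text
time: 16.6
tcp_pos: [557.6, 139.8, 172.1]
eef_rot: [2.559, 1.815, 0.009]
contact_force: [2.0, -0.2, 4.8]
opening: 15.2
gripper_force: 60.3
```

```bash
python3 s.py
```

```text
{'time': 16.6, 'tcp_pos': [557.55, 139.85, 172.11], 'contact_force': [2.05, -0.25, 4.78], 'wrist_torque': [0.02, -0.54, 0.33], 'opening': 15.2, 'gripper_force': 60.28}
yaw -19.30129560484812 [2.55918658 1.8153166  0.00899347]
```

{"op": "apply_moves", "data": {
  "deltas": [
    [-1, 0.02, 0, 0, -0.3],
    [-1, 0, 0, 0, -0.3]
  ]
}}

```text
time: 16.85
tcp_pos: [558.0, 139.8, 172.1]
eef_rot: [2.606, 1.748, 0.008]
contact_force: [2.0, -0.8, 6.5]
opening: 15.6
gripper_force: 60.4
```

```bash
python3 s.py
```

```text
{'time': 16.85, 'tcp_pos': [558.04, 139.8, 172.11], 'contact_force': [1.99, -0.84, 6.53], 'wrist_torque': [-0.04, -0.31, 0.29], 'opening': 15.6, 'gripper_force': 60.45}
yaw -22.303129163546373 [2.6064269  1.74804334 0.00751472]
```

{"op": "apply_moves", "data": {
  "deltas": [
    [-1, 0.02, 0, 0, -0.3],
    [-1, 0, 0, 0, -0.3]
  ]
}}

```text
time: 17.1
tcp_pos: [558.5, 139.8, 172.1]
eef_rot: [2.652, 1.68, 0.006]
contact_force: [-0.2, 0.4, 6.7]
opening: 15.4
gripper_force: 60.5
```

```bash
python3 s.py
```

```text
{'time': 17.1, 'tcp_pos': [558.53, 139.79, 172.09], 'contact_force': [-0.16, 0.41, 6.69], 'wrist_torque': [-0.08, -0.07, 0.32], 'opening': 15.37, 'gripper_force': 60.54}
yaw -25.300902906387535 [2.65173645 1.67956959 0.00616461]
```

{"op": "apply_moves", "data": {
  "deltas": [
    [-1, 0, 0, 0, -0.3],
    [-1, 0, 0, 0, -0.3]
  ]
}}

```text
time: 17.35
tcp_pos: [558.6, 139.8, 172.1]
eef_rot: [2.695, 1.61, 0.007]
contact_force: [0.7, -0.7, 5.4]
opening: 15.2
gripper_force: 60.5
```

```bash
python3 s.py
```

```text
{'time': 17.35, 'tcp_pos': [558.6, 139.76, 172.12], 'contact_force': [0.71, -0.74, 5.39], 'wrist_torque': [-0.07, -0.21, 0.34], 'opening': 15.21, 'gripper_force': 60.47}
yaw -28.29606938594631 [2.69458044 1.60960646 0.00671284]
```

{"op": "apply_moves", "data": {
  "deltas": [
    [-1, 0, 0, 0, -0.3],
    [-1, 0, 0, 0, -0.3]
  ]
}}

```text
time: 17.6
tcp_pos: [558.7, 139.7, 172.1]
eef_rot: [2.736, 1.538, 0.007]
contact_force: [0.2, -0.3, 6.1]
opening: 15.5
gripper_force: 60.4
```

```bash
python3 s.py
```

```text
{'time': 17.6, 'tcp_pos': [558.69, 139.7, 172.13], 'contact_force': [0.15, -0.33, 6.14], 'wrist_torque': [-0.08, -0.2, 0.32], 'opening': 15.49, 'gripper_force': 60.44}
yaw -31.294615465676998 [2.73565578 1.53848827 0.00707981]
```

{"op": "apply_moves", "data": {
  "deltas": [
    [-1, 0, 0, 0, -0.3],
    [-1, 0, 0, 0, -0.3]
  ]
}}

```text
time: 17.85
tcp_pos: [558.8, 139.7, 172.1]
eef_rot: [2.775, 1.466, 0.007]
contact_force: [0.7, -0.5, 6.1]
opening: 15.4
gripper_force: 60.4
```

```bash
python3 s.py
```

```text
{'time': 17.85, 'tcp_pos': [558.76, 139.66, 172.13], 'contact_force': [0.65, -0.53, 6.06], 'wrist_torque': [-0.17, -0.24, 0.25], 'opening': 15.36, 'gripper_force': 60.42}
yaw -34.29388977157481 [2.77491013 1.46632956 0.00746769]
```

{"op": "apply_moves", "data": {
  "deltas": [
    [-1, 0, 0, 0, -0.3],
    [-1, 0, 0, 0, -0.3]
  ]
}}

```text
time: 18.1
tcp_pos: [558.9, 139.6, 172.1]
eef_rot: [2.812, 1.393, 0.008]
contact_force: [0.9, -0.3, 5.5]
opening: 15.3
gripper_force: 60.4
```

```bash
python3 s.py
```

```text
{'time': 18.1, 'tcp_pos': [558.85, 139.6, 172.14], 'contact_force': [0.93, -0.31, 5.46], 'wrist_torque': [-0.16, -0.29, 0.31], 'opening': 15.29, 'gripper_force': 60.39}
yaw -37.291366761212885 [2.81218592 1.39318757 0.00790999]
```

{"op": "apply_moves", "data": {
  "deltas": [
    [-1, 0, 0, 0, -0.3],
    [-1, 0, 0, 0, -0.3]
  ]
}}

```text
time: 18.35
tcp_pos: [558.9, 139.5, 172.1]
eef_rot: [2.848, 1.319, 0.008]
contact_force: [2.1, -2.4, 6.8]
opening: 15.1
gripper_force: 60.4
```

```bash
python3 s.py
```

```text
{'time': 18.35, 'tcp_pos': [558.94, 139.53, 172.14], 'contact_force': [2.06, -2.36, 6.79], 'wrist_torque': [-0.2, -0.37, 0.35], 'opening': 15.06, 'gripper_force': 60.37}
yaw -40.28949601511994 [2.84759453 1.31910719 0.00826962]
```

{"op": "apply_moves", "data": {
  "deltas": [
    [-1, 0.02, -0.02, 0, -0.2],
    [-1, 0, 0, 0, -0.2]
  ]
}}

```text
time: 18.6
tcp_pos: [559.3, 139.1, 172.1]
eef_rot: [2.871, 1.271, 0.007]
contact_force: [0.3, 0.7, 6.6]
opening: 15.4
gripper_force: 60.6
```

```bash
python3 s.py
```

```text
{'time': 18.6, 'tcp_pos': [559.33, 139.09, 172.11], 'contact_force': [0.28, 0.71, 6.62], 'wrist_torque': [0.07, -0.07, 0.57], 'opening': 15.4, 'gripper_force': 60.59}
yaw -42.255196288927436 [2.87114884 1.27066384 0.00700343]
```

Torque is rising, 0.57 N m. I'll add a small amount more.

{"op": "apply_moves", "data": {
  "deltas": [
    [-1, 0, 0, 0, -0.1],
    [-1, 0, 0, 0, 0]
  ]
}}

```text
time: 18.85
tcp_pos: [559.3, 139.1, 172.1]
eef_rot: [2.876, 1.259, 0.007]
contact_force: [0.4, 0.5, 5.9]
opening: 15.2
gripper_force: 60.5
```

```bash
python3 s.py
```

```text
{'time': 18.85, 'tcp_pos': [559.33, 139.12, 172.11], 'contact_force': [0.37, 0.47, 5.92], 'wrist_torque': [0.03, -0.14, 0.45], 'opening': 15.18, 'gripper_force': 60.54}
yaw -42.7007365160855 [2.87588351 1.25941043 0.00707326]
```

{"op": "apply_moves", "data": {
  "deltas": [
    [-1, 0, 0, 0, -0.2],
    [-1, 0, 0, 0, 0]
  ]
}}

```text
time: 19.1
tcp_pos: [559.3, 139.1, 172.1]
eef_rot: [2.887, 1.234, 0.007]
contact_force: [0.9, 0.4, 6.6]
opening: 15.2
gripper_force: 60.5
```

```bash
python3 s.py
```

```text
{'time': 19.1, 'tcp_pos': [559.34, 139.12, 172.14], 'contact_force': [0.93, 0.41, 6.63], 'wrist_torque': [0.05, -0.14, 0.46], 'opening': 15.17, 'gripper_force': 60.51}
yaw -43.70565960124367 [2.88677175 1.23412248 0.00722872]
```

The torque holds near 0.46 N m while the tool turns, so the pads may be slipping at the stop. I'll tighten the grip and turn in small steps.

{"op": "apply_moves", "data": {
  "deltas": [
    [-1, 0, 0, 0, 0],
    [-1, 0, 0, 0, -0.1],
    [-1, 0, 0, 0, -0.1]
  ],
  "grip_force": 95
}}

```text
time: 19.48
tcp_pos: [559.4, 139.1, 172.2]
eef_rot: [2.897, 1.21, 0.007]
contact_force: [-0.2, -0.3, 6.0]
opening: 15.2
gripper_force: 92.6
```

```bash
python3 s.py
```

```text
{'time': 19.48, 'tcp_pos': [559.37, 139.11, 172.15], 'contact_force': [-0.22, -0.35, 5.97], 'wrist_torque': [0.08, -0.15, 0.63], 'opening': 15.24, 'gripper_force': 92.59}
yaw -44.64664264822068 [2.89660402 1.21029062 0.00716995]
```

{"op": "apply_moves", "data": {
  "deltas": [
    [-1, 0, 0, 0, -0.1],
    [-1, 0, 0, 0, -0.1]
  ]
}}

```text
time: 19.73
tcp_pos: [559.4, 139.1, 172.2]
eef_rot: [2.906, 1.186, 0.007]
contact_force: [-0.3, 0.2, 6.5]
opening: 14.9
gripper_force: 92.9
```

```bash
python3 s.py
```

```text
{'time': 19.73, 'tcp_pos': [559.38, 139.1, 172.2], 'contact_force': [-0.34, 0.2, 6.48], 'wrist_torque': [0.03, -0.14, 0.95], 'opening': 14.95, 'gripper_force': 92.88}
yaw -45.591554018555314 [2.90628422 1.18628251 0.00721892]
```

It's firm at about 0.95 N m, well up from 0.3, so I'll stop there. I'll unload by turning back within the socket's play, then lift out.

{"op": "apply_moves", "data": {
  "deltas": [
    [-1, 0, 0, 0, 0.5],
    [-1, 0, 0, 0, 0.5],
    [-1, 0, 0, 0.05, 0.5],
    [-1, 0, 0, 0, 0]
  ]
}}

```text
time: 20.23
tcp_pos: [558.7, 139.0, 172.3]
eef_rot: [2.827, 1.368, 0.005]
contact_force: [3.3, -0.1, 0.5]
opening: 14.9
gripper_force: 93.1
```

```bash
python3 s.py
```

```text
{'time': 20.23, 'tcp_pos': [558.73, 139.03, 172.32], 'contact_force': [3.29, -0.12, 0.53], 'wrist_torque': [0.16, -0.79, 0.02], 'opening': 14.87, 'gripper_force': 93.05}
yaw -38.3602466378361 [2.8269501  1.36781117 0.0051813 ]
```

Unloaded. I'll lift, nudging x to relieve the side force.

{"op": "apply_moves", "data": {
  "deltas": [
    [-1, 0.05, 0, 0.05, 0],
    [-1, 0, 0, 0.1, 0],
    [-1, 0, 0, 0.1, 0],
    [-1, 0, 0, 0.1, 0],
    [-1, 0, 0, 0, 0]
  ]
}}

```text
time: 20.85
tcp_pos: [559.0, 138.9, 186.6]
eef_rot: [-2.827, -1.369, 0.004]
contact_force: [1.2, 0.2, -3.0]
opening: 15.3
gripper_force: 93.3
```

```bash
python3 s.py
```

```text
{'time': 20.85, 'tcp_pos': [559.0, 138.88, 186.65], 'contact_force': [1.18, 0.24, -2.98], 'wrist_torque': [0.07, -0.06, 0.01], 'opening': 15.29, 'gripper_force': 93.25}
yaw -38.31499706369709 [-2.82691845 -1.36917374  0.00351189]
```

{"op": "apply_moves", "data": {
  "deltas": [
    [-1, 0, 0, 0.2, 0],
    [-1, 0, 0, 0.3, 0],
    [-1, 0, 0, 0.4, 0],
    [-1, 0, 0, 0.5, 0],
    [-1, 0, 0, 0.6, 0],
    [-1, 0, 0, 0.6, 0],
    [-1, 0, 0, 0.4, 0.3],
    [-1, -0.2, -0.5, 0, 0.8],
    [-1, -0.3, -0.8, 0, 0.9],
    [-1, -0.3, -0.8, 0, 0.9]
  ]
}}

```text
time: 22.1
tcp_pos: [527.1, 54.3, 306.6]
eef_rot: [2.628, 1.721, -0.0]
contact_force: [0.3, -0.3, -3.8]
opening: 15.2
gripper_force: 93.2
```

{"op": "apply_moves", "data": {
  "deltas": [
    [-1, -0.3, -0.8, 0, 0.9],
    [-1, -0.3, -0.8, 0, 1],
    [-1, -0.3, -0.8, 0, 1],
    [-1, -0.3, -0.8, 0, 1],
    [-1, -0.3, -0.8, 0, 1],
    [-1, -0.3, -0.6, 0, 1],
    [-1, -0.3, -0.4, 0, 1],
    [-1, 0, -0.2, 0, 0],
    [-1, 0, 0, 0, 0],
    [-1, 0, 0, 0, 0]
  ]
}}

```text
time: 23.35
tcp_pos: [444.0, -152.5, 306.2]
eef_rot: [-2.005, -2.418, -0.001]
contact_force: [0.7, -0.3, -3.5]
opening: 15.0
gripper_force: 93.3
```

```bash
python3 - <<'E'
from s import *
i=vision.camera_info("wrist");im=vision.get_image("wrist");cv2.imwrite("pics/w6.png",im)
print(proj(i,[[444.3,-158.6,45],[*o['tcp_pos'][:2],o['tcp_pos'][2]-150]]))
E
```

```text
{'time': 23.35, 'tcp_pos': [444.0, -152.46, 306.16], 'contact_force': [0.73, -0.26, -3.54], 'wrist_torque': [0.03, -0.03, -0.04], 'opening': 14.96, 'gripper_force': 93.28}
yaw 10.693301003260842 [-2.00454953e+00 -2.41849554e+00 -6.26947440e-04]
[[278.31473985 176.45289575]
 [279.08297962 193.86072285]]
```

```bash
python3 - <<'E'
from s import *
i=dict(vision.camera_info("wrist"));im=cv2.imread("pics/w1.png")
i['extrinsics']=[[0.977,0.204,0.067,421.803],[0.215,-0.925,-0.313,-105.296],[-0.002,0.321,-0.947,534.028],[0,0,0,1]]
g=cv2.cvtColor(im,cv2.COLOR_BGR2GRAY)
x0,y0=245,105
big=cv2.resize(g[y0:y0+85,x0:x0+160],None,fx=4,fy=4,interpolation=cv2.INTER_CUBIC)
c=cv2.HoughCircles(big,cv2.HOUGH_GRADIENT_ALT,1.5,20,param1=150,param2=.6,minRadius=55,maxRadius=110)
for q in (c[0] if c is not None else []):
    p=plane(i,[[x0+q[0]/4-.4,y0+q[1]/4-.4]],45)[0];print(q,q[2]/4/295*489,p)
cv2.imwrite("pics/v.png",cv2.resize(np.hstack([im[105:190,245:405],cv2.imread("pics/w6.png")[110:195,200:360]]),None,fx=2.4,fy=2.4,interpolation=cv2.INTER_CUBIC))
E
```

```text
{'time': 23.4, 'tcp_pos': [443.99, -152.4, 306.13], 'contact_force': [1.2, -0.25, -4.23], 'wrist_torque': [0.02, -0.01, -0.01], 'opening': 15.35, 'gripper_force': 93.28}
yaw 10.717606023988083 [-2.00406771e+00 -2.41895831e+00 -4.79154601e-04]
[474.      285.       81.15912] 33.63289 [ 584.28707742 -177.95302315   45.        ]
[159.      177.       70.91937] 29.38947 [ 444.08453302 -162.64929983   45.        ]
[159.     177.      86.6258] 35.89832 [ 444.08453302 -162.64929983   45.        ]
```

Hough finds the red key's pot rim centred at (444,-163), and the two pots come out 141 mm apart as specified. I'll move over it and lower.

{"op": "apply_moves", "data": {
  "deltas": [
    [-1, 0, -0.18, 0, 0],
    [-1, 0, 0, -0.6, 0],
    [-1, 0, 0, -0.7, 0],
    [-1, 0, 0, -0.6, 0],
    [-1, 0, 0, -0.4, 0],
    [-1, 0, 0, 0, 0],
    [-1, 0, 0, 0, 0]
  ],
  "grip_force": 60
}}

```text
time: 24.28
tcp_pos: [444.4, -160.7, 215.3]
eef_rot: [2.004, 2.417, 0.0]
contact_force: [0.4, -0.2, -3.3]
opening: 14.8
gripper_force: 93.2
```

```bash
python3 - <<'E'
from s import *
i=vision.camera_info("wrist");im=vision.get_image("wrist")
u,v=proj(i,[[444,-162,45]])[0].astype(int);print(u,v)
cv2.imwrite("pics/v7.png",cv2.resize(im[max(v-70,0):v+60,u-75:u+75],None,fx=4,fy=4,interpolation=cv2.INTER_CUBIC))
E
```

```text
{'time': 24.28, 'tcp_pos': [444.37, -160.68, 215.33], 'contact_force': [0.45, -0.24, -3.3], 'wrist_torque': [0.04, 0.01, -0.06], 'opening': 14.84, 'gripper_force': 93.2}
yaw 10.682402787883689 [2.00368142e+00 2.41698027e+00 3.26776776e-04]
278 189
```

View pics/v7.png

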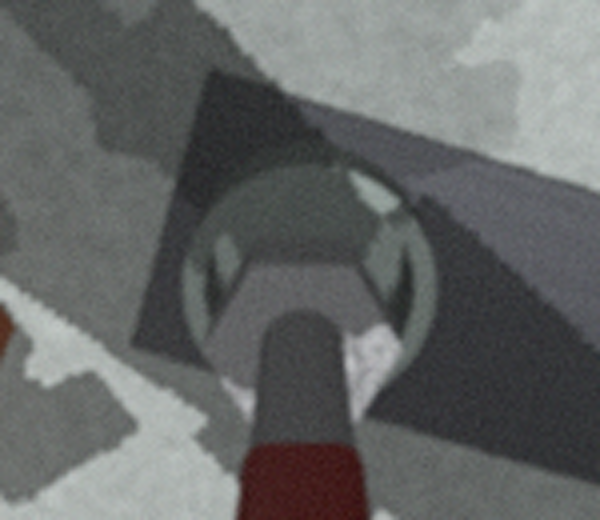

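The socket (x 210–403) is centred over the pot rim (183–437). I'll lower it gently.

{"op": "apply_moves", "data": {
  "deltas": [
    [-1, 0, 0, -0.3, 0],
    [-1, 0, 0, -0.2, 0],
    [-1, 0, 0, -0.2, 0],
    [-1, 0, 0, 0, 0]
  ]
}}

```text
time: 24.82
tcp_pos: [443.0, -159.8, 184.9]
eef_rot: [-2.003, -2.417, 0.001]
contact_force: [0.3, -0.6, -2.4]
opening: 14.7
gripper_force: 93.2
```

{"op": "apply_moves", "data": {
  "deltas": [
    [-1, 0, 0, -0.3, 0],
    [-1, 0, 0, -0.2, 0],
    [-1, 0, 0, 0, 0]
  ]
}}

```text
time: 25.2
tcp_pos: [443.0, -159.8, 164.9]
eef_rot: [-2.003, -2.417, 0.001]
contact_force: [-0.4, -0.0, -2.7]
opening: 15.1
gripper_force: 93.2
```

```bash
python3 s.py
```

```text
{'time': 25.2, 'tcp_pos': [442.99, -159.8, 164.88], 'contact_force': [-0.44, -0.01, -2.73], 'wrist_torque': [-0.02, 0.04, -0.01], 'opening': 15.13, 'gripper_force': 93.24}
yaw 10.680444112704208 [-2.00346731e+00 -2.41663793e+00  5.55678462e-04]
```

In the pot without contact. I'll feel for the plate.

{"op": "apply_moves", "data": {
  "deltas": [
    [-1, 0, 0, -0.08, 0],
    [-1, 0, 0, -0.04, 0],
    [-1, 0, 0, 0, 0]
  ]
}}

```text
time: 25.58
tcp_pos: [443.7, -160.2, 161.3]
eef_rot: [2.005, 2.419, -0.0]
contact_force: [0.2, 0.4, -3.2]
opening: 15.0
gripper_force: 93.2
```

{"op": "apply_moves", "data": {
  "deltas": [
    [-1, 0, 0, -0.03, 0],
    [-1, 0, 0, 0, 0]
  ]
}}

```text
time: 25.82
tcp_pos: [443.7, -160.2, 160.1]
eef_rot: [-2.005, -2.419, 0.0]
contact_force: [0.1, 0.2, -3.3]
opening: 14.7
gripper_force: 93.2
```

{"op": "apply_moves", "data": {
  "deltas": [
    [-1, 0, 0, -0.03, 0],
    [-1, 0, 0, -0.02, 0],
    [-1, 0, 0, 0, 0]
  ]
}}

```text
time: 26.2
tcp_pos: [443.6, -160.2, 158.0]
eef_rot: [-2.005, -2.418, 0.0]
contact_force: [-0.4, -0.2, -3.4]
opening: 15.0
gripper_force: 93.2
```

```bash
python3 s.py
```

```text
{'time': 26.2, 'tcp_pos': [443.63, -160.18, 158.01], 'contact_force': [-0.36, -0.25, -3.36], 'wrist_torque': [0.03, 0.02, -0.03], 'opening': 14.97, 'gripper_force': 93.24}
yaw 10.686830058375449 [-2.00477095e+00 -2.41848471e+00  8.19084518e-05]
```

{"op": "apply_moves", "data": {
  "deltas": [
    [-1, 0, 0, -0.02, 0],
    [-1, 0, 0, 0, 0]
  ]
}}

```text
time: 26.45
tcp_pos: [443.6, -160.2, 157.2]
eef_rot: [-2.005, -2.418, 0.0]
contact_force: [-0.5, -0.5, -2.7]
opening: 14.9
gripper_force: 93.2
```

```bash
python3 s.py
```

```text
{'time': 26.45, 'tcp_pos': [443.64, -160.2, 157.25], 'contact_force': [-0.45, -0.53, -2.67], 'wrist_torque': [0.03, -0.01, 0.04], 'opening': 14.9, 'gripper_force': 93.24}
yaw 10.682771311451518 [-2.00489070e+00 -2.41845482e+00  1.12726432e-04]
```

{"op": "apply_moves", "data": {
  "deltas": [
    [-1, 0, 0, -0.02, 0],
    [-1, 0, 0, 0, 0]
  ]
}}

```text
time: 26.7
tcp_pos: [443.6, -160.2, 156.4]
eef_rot: [-2.005, -2.418, 0.0]
contact_force: [-1.1, -0.4, -4.0]
opening: 15.1
gripper_force: 93.2
```

```bash
python3 s.py
```

```text
{'time': 26.7, 'tcp_pos': [443.63, -160.18, 156.43], 'contact_force': [-1.07, -0.43, -3.97], 'wrist_torque': [0.03, -0.0, -0.05], 'opening': 15.06, 'gripper_force': 93.24}
yaw 10.682180481159378 [-2.00489035e+00 -2.41842903e+00  6.18474287e-05]
```

{"op": "apply_moves", "data": {
  "deltas": [
    [-1, 0, 0, -0.02, 0],
    [-1, 0, 0, 0, 0]
  ]
}}

```text
time: 26.95
tcp_pos: [443.9, -160.3, 156.4]
eef_rot: [2.005, 2.418, -0.0]
contact_force: [-0.2, -0.3, 0.6]
opening: 15.1
gripper_force: 93.9
```

```bash
python3 s.py
```

```text
{'time': 26.95, 'tcp_pos': [443.88, -160.33, 156.38], 'contact_force': [-0.18, -0.26, 0.57], 'wrist_torque': [0.15, 0.24, -0.02], 'opening': 15.12, 'gripper_force': 93.89}
yaw 10.684807634193533 [ 2.00474263e+00  2.41836367e+00 -1.59203081e-05]
```

{"op": "apply_moves", "data": {
  "deltas": [
    [-1, 0, 0, -0.02, 0],
    [-1, 0, 0, 0, 0]
  ]
}}

```text
time: 27.2
tcp_pos: [444.1, -160.4, 156.4]
eef_rot: [2.005, 2.418, -0.0]
contact_force: [-2.2, 1.0, 5.0]
opening: 15.1
gripper_force: 94.7
```

```bash
python3 s.py
```

```text
{'time': 27.2, 'tcp_pos': [444.08, -160.44, 156.37], 'contact_force': [-2.17, 1.03, 4.95], 'wrist_torque': [0.3, 0.64, -0.05], 'opening': 15.11, 'gripper_force': 94.67}
yaw 10.687882305006724 [ 2.00450609e+00  2.41821039e+00 -2.75103229e-05]
```

The key is on the plate at z=156.4, the same height as at pick-up. I'll take off the pressure, open and retreat upwards.

{"op": "apply_moves", "data": {
  "deltas": [
    [-1, 0, 0, 0.03, 0],
    [-0.3, 0, 0, 0, 0],
    [0, 0, 0, 0, 0],
    [0.3, 0, 0, 0, 0],
    [0.3, 0, 0, 0, 0],
    [0.3, 0, 0, 0.5, 0],
    [0.3, 0, 0, 0.8, 0],
    [0.3, 0, 0, 0.8, 0],
    [0.3, 0, 0, 0.8, 0],
    [0.3, 0, 0, 0, 0]
  ]
}}

```text
time: 28.45
tcp_pos: [445.1, -161.1, 275.4]
eef_rot: [2.001, 2.413, 0.001]
contact_force: [0.4, -0.1, 0.3]
opening: 55.7
gripper_force: 0.0
```

{"op": "apply_moves", "data": {
  "deltas": [
    [0.3, 0, 0.8, 0.5, 0],
    [0.3, 0, 0.8, 0, 0],
    [0.3, 0.2, 0.8, 0, 0],
    [0.3, 0.3, 0.8, 0, 0],
    [0.3, 0.3, 0.8, 0, 0],
    [0.3, 0.4, 0.8, 0, 0],
    [0.3, 0.4, 0.6, 0, 0],
    [0.3, 0, 0, 0, 0],
    [0.3, 0, 0, 0, 0]
  ]
}}

```text
time: 29.58
tcp_pos: [507.0, 55.4, 290.9]
eef_rot: [-2.004, -2.417, 0.003]
contact_force: [0.1, -0.4, -0.5]
opening: 55.6
gripper_force: 0.0
```

```bash
python3 - <<'E'
from s import *
for n in("top","scene"):
    im=vision.get_image(n);cv2.imwrite(f"pics/{n}9.png",im)
    for c in blobs(red(im)):
        q=cv2.minAreaRect(c);print(n,q)
a=cv2.imread("pics/scene0.png");d=cv2.absdiff(a,cv2.imread("pics/scene9.png")).max(2)>50
for c in blobs(d.astype(np.uint8)*255,30):print(cv2.boundingRect(c))
w=vision.get_image("wrist");i=vision.camera_info("wrist")
h=cv2.imread("pics/w2.png")
E
```

```text
{'time': 29.58, 'tcp_pos': [507.02, 55.4, 290.89], 'contact_force': [0.11, -0.43, -0.45], 'wrist_torque': [0.02, -0.01, -0.01], 'opening': 55.63, 'gripper_force': 0.0}
yaw 10.685422223026592 [-2.00396113 -2.41744732  0.00258716]
top ((333.9117736816406, 245.14707946777344), (6.063390731811523, 20.615528106689453), 75.96376037597656)
top ((238.5, 114.0), (20.0, 21.0), 90.0)
scene ((277.5, 388.0), (30.0, 35.0), 90.0)
scene ((250.5, 172.5), (19.0, 19.0), 90.0)
(308, 222, 17, 7)
(237, 216, 93, 89)
(326, 214, 16, 16)
(257, 177, 66, 39)
(383, 172, 40, 27)
(116, 150, 133, 63)
(250, 141, 9, 8)
(351, 119, 21, 7)
(335, 109, 13, 36)
(325, 81, 21, 6)
(311, 77, 24, 91)
(325, 73, 24, 7)
(295, 20, 17, 39)
(312, 15, 33, 20)
(388, 0, 89, 130)
(356, 0, 47, 55)
(299, 0, 27, 15)
(117, 0, 58, 80)
```

The key stands where it was in both views. A quick look back down the bore will confirm how far the nut turned.

{"op": "apply_moves", "data": {
  "deltas": [
    [0.3, 0.6, 0, 0, 0],
    [0.3, 0.6, -0.1, -0.5, 0],
    [0.3, 0.5, 0, -0.8, 0.3],
    [0.3, 0, 0, -0.8, 0],
    [0.3, 0, 0, -0.8, 0],
    [0.3, 0, 0, 0, 0],
    [0.3, 0, 0, 0, 0]
  ]
}}

```text
time: 30.6
tcp_pos: [576.4, 51.3, 177.7]
eef_rot: [1.973, 2.443, 0.002]
contact_force: [0.4, 0.9, 0.4]
opening: 55.3
gripper_force: 0.0
```

```bash
python3 - <<'E'
from s import *
from scipy.optimize import least_squares
i=vision.camera_info("wrist");im=vision.get_image("wrist");cv2.imwrite("pics/w10.png",im)
h=cv2.cvtColor(im,cv2.COLOR_BGR2HSV);m=(h[...,0]>10)&(h[...,0]<30)&(h[...,1]>110)
c=np.array([558,136.2]);T=[];R=[]
for t in np.arange(0,360,2):
    rr=np.arange(8,20,.15);q=np.c_[c[0]+rr*np.cos(np.radians(t)),c[1]+rr*np.sin(np.radians(t)),0*rr+36]
    uv=proj(i,q).round().astype(int);k=np.flatnonzero(m[uv[:,1],uv[:,0]])
    if len(k):T.append(t);R.append(rr[k[0]])
T=np.array(T);R=np.array(R);x=np.c_[c[0]+R*np.cos(np.radians(T)),c[1]+R*np.sin(np.radians(T))]
def res(p):
    dx=x-p[:2];th=np.degrees(np.arctan2(dx[:,1],dx[:,0]));rr=np.hypot(*dx.T)
    return rr*np.cos(np.radians((th-p[2]+30)%60-30))-p[3]
for s in(0,20,40):
    f=least_squares(res,[*c,s,15],loss='soft_l1',f_scale=.5);print(f.x,f.cost,len(T))
E
```

```text
{'time': 30.6, 'tcp_pos': [576.38, 51.26, 177.67], 'contact_force': [0.43, 0.92, 0.44], 'wrist_torque': [-0.03, 0.02, 0.07], 'opening': 55.31, 'gripper_force': 0.0}
yaw 12.145996544272862 [1.97283613e+00 2.44260628e+00 1.81306146e-03]
[557.05362116 136.35874429   4.64020428  16.15224993] 7.592431279221563 178
[557.05362116 136.35874429   4.64020438  16.15224993] 7.592431279221556 178
[557.05362116 136.35874429  64.64020434  16.15224993] 7.592431279221563 178
```

The nut turned about 49° (0.85 rad) clockwise, which fits it reaching its stop. Handing in.

```bash
python3 -c "
from cell import r
print(r.finish_job())"
```

```text
the job is handed in; nothing more can be done
None
```

Job handed in at about 31 s: the nut turned about 49° clockwise and came up firm at about 0.95 N m, close to the 1 N m limit; the socket stopped solidly about 1.7 mm above the stated full-seat depth, and the red spanner is back upright in its pot and released, with nothing else touched.

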